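Present a test rod to the optical tester with the telescoping arm

TASK

Take the longest of the three metal rods out of the sloping rack, lower it (do not drop it) into the holder cup at the end of the tester's telescoping arm and let go, so that it stands upright in the cup on its own. Then squeeze the arm's grip block together with the lock button on its side to release the lock, draw the arm out until its pointer is level with the index clip set on the scale, and finish while still holding it exactly there with the button squeezed in (a spring pulls the arm back if you let go). Do not shift the index clip, and leave everything else on the bench where it is.

Things in the scene. Friction and masses are not known exactly. Their poses are not given: they have to be found in the camera images.
- rod_long: the longest rod: plain aluminium, 14 mm diameter, 160 mm long, chamfered foot, about 60 g. Origin at the centre of its foot, z along the rod to its top. At the start it stands in one of the three holes of the rack, leaning about 0.45 rad (26 degrees, its hole has 2 mm of play) towards the robot's side of the rack, 40 mm of it inside the hole; it pulls out along its own axis.
- rod_short1: a short rod in the rack, same look, 14 mm diameter, 120 mm long; origin at the foot, z along the rod. Stays in the rack.
- rod_short2: the other short rod, as rod_short1. Stays in the rack.
- rack: fixed white plastic rack, 85 mm (x) by 180 mm (y), 67 mm high; origin at the centre of its underside on the bench. Its sloping block has three holes 16 mm wide and 40 mm deep in a row along its y, 55 mm apart; rods lean towards its -x side.
- tester: fixed dark optical tester with its arm unit. Origin on the bench, under the centre of the arm's grip block when the arm is home; its +y is the direction in which the arm extends, z up. The arm's housing is a grey box 66 mm wide (x), 45 mm high, from y = -40 to y = 135 mm, with a scale with a line every 10 mm along the +x side of its top. The tester's body (200 mm wide, 200 mm long, 220 mm high, in two boxes with four posts between) begins at y = 440 mm; keep clear of it.
- grip_block (a point): centre of the grip block that rides on the housing and moves with the arm: an upright aluminium block 24 mm (x) by 26 mm (y), from 47 to 117 mm above the bench; this point lies 85 mm above the bench. Axes as the tester's. The lock button stands out of its +x face at this height, so a grasp across x at this point takes the block and the button (33 mm over both, 26 mm with the button pressed). Low parts only beside it: pointer and clip reach up to 57 mm above the bench.
- button_face (a point): centre of the outer face of the lock button: a black round button 20 mm across on the +x face of the grip block, standing out 9 mm; pressed in along -x of the tester.
- lock_button (a joint): how far the lock button is pressed in, m: 0 out, 0.007 fully in. Takes 2 N to start and 5.5 N to press home; springs out when let go. The arm is locked in its home place until the button is in by about 5 mm.
- boom (a joint): extension of the arm, m: 0 home, grows as the grip block, tube and cup slide together along +y of the tester, 0.12 at most. Locked at home (about 1.5 mm of play). A spring pulls it home with 2 N at 0 rising to 4.4 N at 0.12.
- pointer (a point): tip of the small steel pointer (3 mm thick) at the foot of the grip block, at the same y as the block's centre, lying over the scale. Axes as the tester's.
- index_clip (a point): top of the steel index clip, a 3 mm thick upright tab standing 12 mm over the scale at the outer +x edge of the housing: the mark to extend to. The pointer is level with it when both have the same y in the tester's frame. Axes as the tester's. It sits 45 to 95 mm ahead of the pointer at the start; stiff friction of 15 N holds it.
- cup_floor (a point): centre of the inner floor of the holder cup at the end of the arm, 18 mm above the bench, 160 mm along +y from the grip block; it moves with the arm. The cup is aluminium, 20 mm inside, 31 mm outside, open at the top, its rim 74 mm above the bench (56 mm deep).
- beaker: bystander: white beaker, 68 mm wide, 85 mm high, origin under its centre.
- jar: bystander: amber jar with a black cap, 56 mm wide, 70 mm high.
- dish: bystander: flat white dish, 80 mm wide, 14 mm high.
- vial: bystander: small white vial with a black cap, 28 mm wide, 50 mm high, between the rack and the arm unit.
- mouse: bystander: black computer mouse, 100 by 60 by 32 mm.

How it is judged:
By the outcome, as a careful person would: the job done as asked, in the order asked, and still so for the second after the job is handed in, while the arm keeps its last pose, push and grip.
It also fails if it takes over 61 s, if anything falls off the work surface, if the arm or the gripper's body presses on something with over 40 N, if the wrist force passes 120 N, or if a joint passes its speed limit or range.

ROBOT

A 6-joint arm with a two-finger parallel gripper is mounted at the origin on the work surface. World frame = base frame: x ahead of the robot, y to its left, z up, the work surface at z = 0. Lengths are in m, angles in rad, forces in N, time in s.
With the tool pointing down it reaches from about 0.25 to 0.8 m from the base axis. Payload 3.9 kg.
Tool frame: the origin (TCP) lies between the finger pads; the fingertips stand ctrl.finger_overhang ahead of it and the grasp point (between the pads) lies 5 mm behind it (ctrl.finger_overhang is the distance from the TCP to the fingertips, in m); z points along the fingers, y is the line along which they close (so a half turn about z gives the same grasp; the last joint's range is limited). The gripper opens to 85 mm and grips with 20 to 120 N. Pads are 22 mm wide; open, the fingers measure 114 mm over their backs; the gripper's body (76 mm by 85 mm) begins 54 mm behind the grasp point. The pads swing forward as they close: fully open they stand 13 mm farther back than shut.
Start: joints at [-1.346, 0.26, -0.138, 1.173, 0, 1.571], TCP at [0.117, -0.512, 0.245] pointing down, gripper open.
Joint ranges: [-2.78, 2.78], [-0.83, 1.72], [-1.28, 1.37], [-1.9, 2.12], [-1.57, 1.48], [-3.14, 3.14]. Speed limits (rad/s): [2.57, 2.57, 3.14, 3.14, 3.14, 3.14].

INTERFACE

Orientations are given as a 3x3 rotation matrix whose columns are the frame's x, y, z axes.
In Python, from workcell import ctrl, solver, sensors, viewer, job_done gives the robot as it stands. The module is installed in compiled form; this text tells all that it offers. Calls block until the motion is done:
- ctrl.goto(position, orientation): joint-space move of the TCP to a pose.
- ctrl.move_straight(position, orientation=None, rate=0.15): straight line of the TCP; orientation=None keeps the orientation; rate is the mean speed in m/s.
- ctrl.goto_joints(angles): joint-space move.
- ctrl.gripper_to(opening, newtons=None): finger opening in m; newtons is the grip in N (None keeps the last); returns when the fingers have stopped.
- ctrl.wait(seconds).
- solver.ik(position, orientation): joint angles nearest the present ones, or None.
- sensors.observe(): the state.
- viewer.capture(name): name is "scene" or "side" or "wrist"; returns the picture (384x512x3 uint8, red, green, blue); there is no depth.
- viewer.camera_model(name): a dict with "vfov" (degrees; the focal length in pixels is half the picture's height over the tangent of half this angle, whatever the lens; pixels are square), "cx", "cy" (the principal point, pixels), "R" (3x3) and "t" (3): a world point X has camera coordinates R X + t; the wrist camera has in their place "T_tool_cam" (4x4, takes a point from camera to tool coordinates, whose origin is the TCP and whose axes are the flange's). Camera axes: x right, y down, z forward; pixel columns grow to the right and rows downward; lengths in m; the calibration is good to about 2 mm. A picture is of the moment at which its call begins: read the wrist's pose just before it. camera_model takes no time and is no camera call.
A pose or a line that the arm cannot do raises ctrl.MotionError and nothing moves.
- job_done(): hands the job in; it is judged then, once.
The state is a dict: "time_s": time; "joint_positions": joint angles; "qvel": joint speeds; "joint_efforts": joint torques, N m; "eef_pos": TCP position; "tcp_rot": TCP orientation; "contact_force": force on the tool from outside, world axes, zero at the start; "ft_torque": the same for the moment, N m; "opening": finger opening in m; "grip_force": force on a finger pad.
Only numpy, scipy, OpenCV 4.12 (cv2) and the standard library are available. Lean on these libraries where they do the work, as an engineer would, in place of code of your own. Each camera call takes 0.05 s, during which the arm holds its last target. There are 200 camera calls.

## Working session

There is one attempt and no reset: what is moved stays moved. The work goes in short steps, each a Python script; the robot and the scene stay as the last script left them, time stands still between calls to the robot, and variables do not carry over. Pictures are saved under pics/ and viewed, at most 10 in all, crops included, and the job is handed in when it is done.

```bash
mkdir -p pics; python3 - <<'E'
from workcell import ctrl, solver, sensors, viewer
import cv2,numpy as np
for n in("scene","side","wrist"):
    im=viewer.capture(n); cv2.imwrite(f"pics/{n}0.png",im[...,::-1])
    print(n,viewer.camera_model(n))
a=[cv2.imread(f"pics/{n}0.png") for n in("scene","side")]
for n,i in zip(("scene","side"),a): cv2.imwrite(f"pics/{n}0b.png",cv2.resize(i,(800,600),interpolation=cv2.INTER_CUBIC))
print(ctrl.finger_overhang,sensors.observe())
E
```

```text
scene {'vfov': 48.38690414226416, 'cx': 255.15621957580697, 'cy': 189.33295008033892, 'R': array([[ 0.70536331,  0.70883224,  0.00441213],
       [ 0.37206627, -0.36493307, -0.85345799],
       [-0.6033484 ,  0.60363955, -0.52114297]]), 't': array([-0.34033006, -0.08432909,  1.31216059])}
side {'vfov': 45.416688722615966, 'cx': 255.34578305539378, 'cy': 200.4597142886139, 'R': array([[ 0.99425203, -0.10630627, -0.01272318],
       [-0.08647485, -0.72728567, -0.68086537],
       [ 0.06312687,  0.67805201, -0.73229807]]), 't': array([-0.47220166,  0.10806747,  1.19670185])}
wrist {'vfov': 63.119760776316895, 'cx': 257.5994126615131, 'cy': 185.14884242301326, 'T_tool_cam': array([[ 4.91583154e-04, -9.52625027e-01, -3.04146867e-01,
         7.67988052e-02],
       [ 9.99999642e-01,  6.77827745e-04, -5.06770621e-04,
        -1.67451908e-04],
       [ 6.88921561e-04, -3.04146509e-01,  9.52625019e-01,
        -1.28177243e-01],
       [ 0.00000000e+00,  0.00000000e+00,  0.00000000e+00,
         1.00000000e+00]])}
0.014 {'time_s': 0.15, 'joint_positions': array([-1.34600200e+00,  2.60527098e-01, -1.39059512e-01,  1.17271329e+00,
       -2.44347965e-05,  1.57079609e+00]), 'qvel': array([ 0.00075631, -0.00348032,  0.00486211, -0.00024694, -0.00047229,
        0.00307095]), 'joint_efforts': array([ 7.44526697e-04, -4.06006086e+01,  2.54166198e+01,  1.26376530e-02,
        3.90870900e-05,  2.33939843e-06]), 'eef_pos': array([ 0.11690657, -0.51130408,  0.24466428]), 'tcp_rot': array([[ 9.74839911e-01,  2.22905854e-01, -3.58975503e-04],
       [ 2.22906142e-01, -9.74838817e-01,  1.46029744e-03],
       [-2.44344065e-05, -1.50357407e-03, -9.99998869e-01]]), 'contact_force': array([-0.38354887,  1.2028003 ,  0.23051717]), 'ft_torque': array([-0.02258235,  0.05879036,  0.0175547 ]), 'grip_force': 0.0, 'opening': 0.0852070153581952}
```

View pics/scene0b.png

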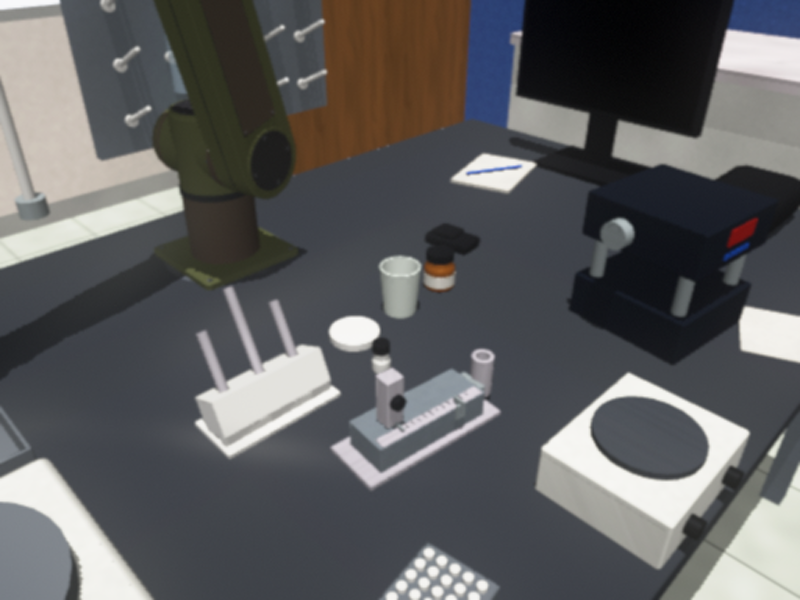

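View pics/side0b.png

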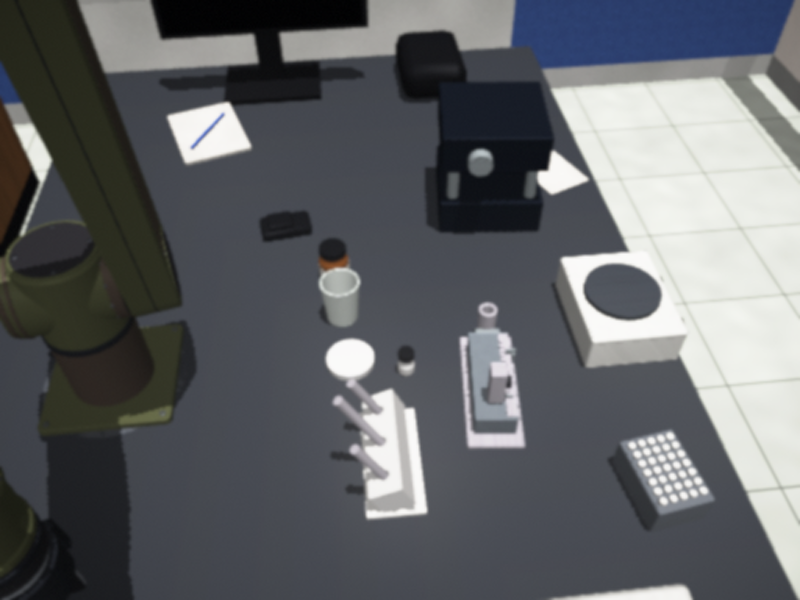

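```bash
python3 - <<'E'
import cv2
a=cv2.imread("pics/scene0.png")[175:325,124:324]; cv2.imwrite("pics/sc.png",cv2.resize(a,None,fx=4,fy=4,interpolation=cv2.INTER_CUBIC))
a=cv2.imread("pics/side0.png")[187:337,205:345]; cv2.imwrite("pics/sd.png",cv2.resize(a,None,fx=4,fy=4,interpolation=cv2.INTER_CUBIC))
E
```

```text
(no output)
```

View pics/sc.png

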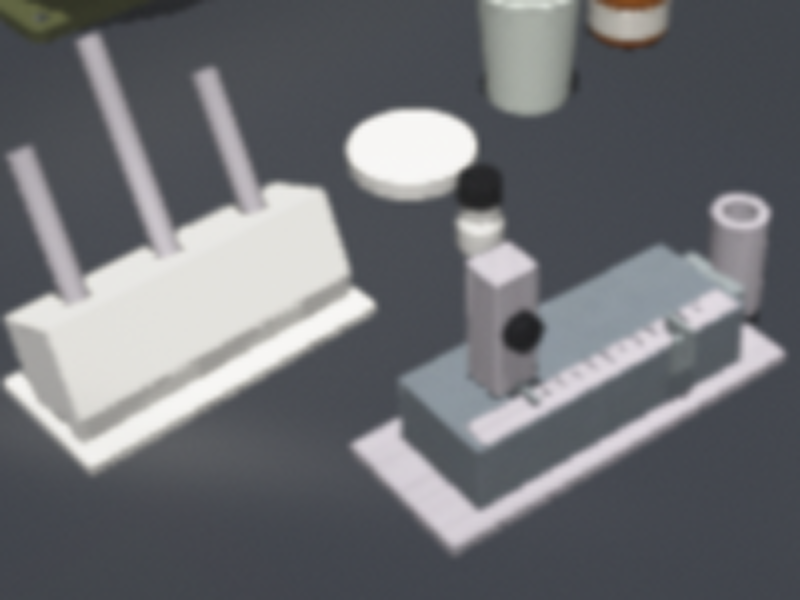

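View pics/sd.png

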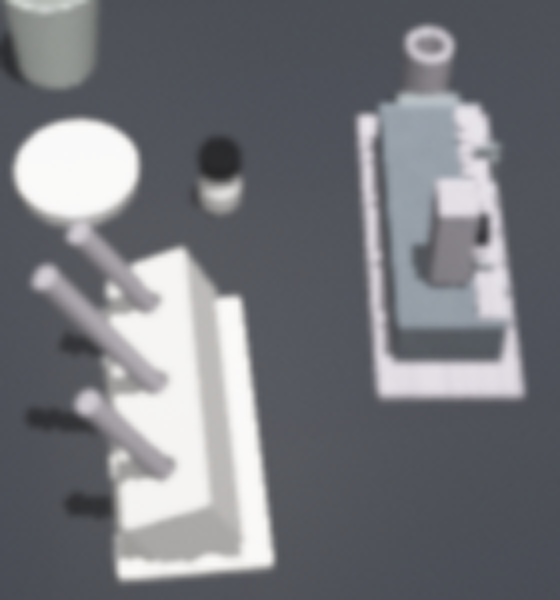

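```bash
cat > h.py <<'E'
import numpy as np, cv2
from scipy.optimize import least_squares
from workcell import ctrl, solver, sensors, viewer, job_done
def proj(m,X):
    c=np.asarray(m["R"])@X+m["t"]; f=192/np.tan(np.radians(m["vfov"]/2))
    return np.array([m["cx"],m["cy"]])+f*c[:2]/c[2]
def wristmodel(s):
    m=dict(viewer.camera_model("wrist")); T=np.eye(4); T[:3,:3]=s["tcp_rot"]; T[:3,3]=s["eef_pos"]
    C=np.linalg.inv(T@m["T_tool_cam"]); m["R"]=C[:3,:3]; m["t"]=C[:3,3]; return m
def tri(obs,z=None,x0=(.5,-.1,.1)):
    "obs: list of (model,pixel); optional known height z"
    r=lambda X: np.concatenate([proj(m,X)-p for m,p in obs]+([[(X[2]-z)*2000]] if z is not None else []))
    s=least_squares(r,x0); return s.x, np.abs(s.fun).max()
E
cat > m.py <<'E'
from h import *
S,D=viewer.camera_model("scene"),viewer.camera_model("side")
cs=lambda u:np.array([124,175])+(np.array(u)+.5)/4-.5
cd=lambda u:np.array([205,187])+(np.array(u)+.5)/4-.5
P=dict(long_top=((91,40),(44,278)),long_exit=((167,250),(158,382)),s1top=((22,152),(88,402)),s1exit=((75,297),(166,468)),
s2top=((206,73),(78,236)),s2exit=((253,208),(150,302)),cup_rim=((740,211),(429,45)),block_top=((503,264),(455,196)),
button=((524,331),(484,230)),pointer=((533,395),(483,266)),clip=((678,325),(487,153)),rackFront=((93,470),(118+154,567)),rackR=((376,305),(240,297)),
rackL=((5,382),(118,578)),bpFront=((456,550),(523,396)),bpL=((352,447),(380,397)))
for k,(a,b) in P.items():
    x,e=tri([(S,cs(a)),(D,cd(b))]); print(k,x.round(4),round(e,2))
E
python3 m.py
```

```text
long_top [ 0.3712 -0.2066  0.162 ] 0.36
long_exit [ 0.4276 -0.2115  0.0603] 0.26
s1top [ 0.3886 -0.2627  0.1278] 0.4
s1exit [ 0.4269 -0.2666  0.0601] 0.24
s2top [ 0.39   -0.1527  0.1263] 0.68
s2exit [ 0.4279 -0.1557  0.059 ] 0.14
cup_rim [0.6258 0.0169 0.0718] 0.19
block_top [ 0.6074 -0.1405  0.1131] 0.13
button [ 0.626  -0.1454  0.086 ] 0.49
pointer [ 0.6299 -0.143   0.0469] 0.51
clip [ 0.6495 -0.0602  0.0527] 0.74
rackFront [ 0.4814 -0.3001  0.0017] 0.67
rackR [ 0.4854 -0.1201  0.0046] 0.08
rackL [ 0.3956 -0.2981  0.0027] 0.45
bpFront [ 0.6446 -0.2081  0.0024] 0.49
bpL [ 0.5597 -0.1999  0.0034] 0.39
```

```bash
cat >> h.py <<'E'
def R_from(y,z):
    z=np.array(z,float)/np.linalg.norm(z); y=np.array(y,float); y-=y@z*z; y/=np.linalg.norm(y)
    return np.column_stack([np.cross(y,z),y,z])
E
python3 - <<'E'
from h import *
q0=sensors.observe()["joint_positions"]
R=R_from([-1,0,0],[0,0,-1]); print(R)
p=[.53,-.17,.25]
print(solver.ik(p,R), solver.ik(p,R_from([1,0,0],[0,0,-1])))
for a in [(.0,1,0),(0,-1,0),(1,0,0),(-1,0,0)]: print(a,solver.ik([.40,-.208,.12],R_from(a,[.435,0,-.9])),solver.ik([.34,-.208,.25],R_from(a,[.435,0,-.9])))
ctrl.goto(p,R); s=sensors.observe(); im=viewer.capture("wrist")
np.savez("w1.npz",im=im,p=s["eef_pos"],R=s["tcp_rot"]); cv2.imwrite("pics/w1.png",cv2.resize(im[...,::-1],(800,600),interpolation=cv2.INTER_CUBIC)); print(s["eef_pos"],s["time_s"])
E
```

```text
[[-0. -1.  0.]
 [-1.  0.  0.]
 [-0.  0. -1.]]
[-0.31038741  0.31256471 -0.0510897   1.20714192  0.         -1.88118373] [-0.31038741  0.31256471 -0.0510897   1.20714192  0.          1.26040892]
(0.0, 1, 0) [-0.66243056  0.03361811 -0.90777326  0.26528995  0.27094702 -0.61225343] [-0.78861926 -0.200077   -0.7054131   0.73712517  0.31382627 -0.73621237]
(0, -1, 0) [-0.66243056  0.03361811 -0.90777326  0.26528995  0.27094702  2.52933923] [-0.78861926 -0.200077   -0.7054131   0.73712517  0.31382627  2.40538029]
(1, 0, 0) [-0.66243056  0.03361811 -0.90777326  0.26528995  0.27094702  0.9585429 ] [-0.78861926 -0.200077   -0.7054131   0.73712517  0.31382627  0.83458396]
(-1, 0, 0) [-0.66243056  0.03361811 -0.90777326  0.26528995  0.27094702 -2.18304975] [-0.78861926 -0.200077   -0.7054131   0.73712517  0.31382627 -2.30700869]
[ 0.52987265 -0.17031435  0.25000887] 3.05
```

View pics/w1.png

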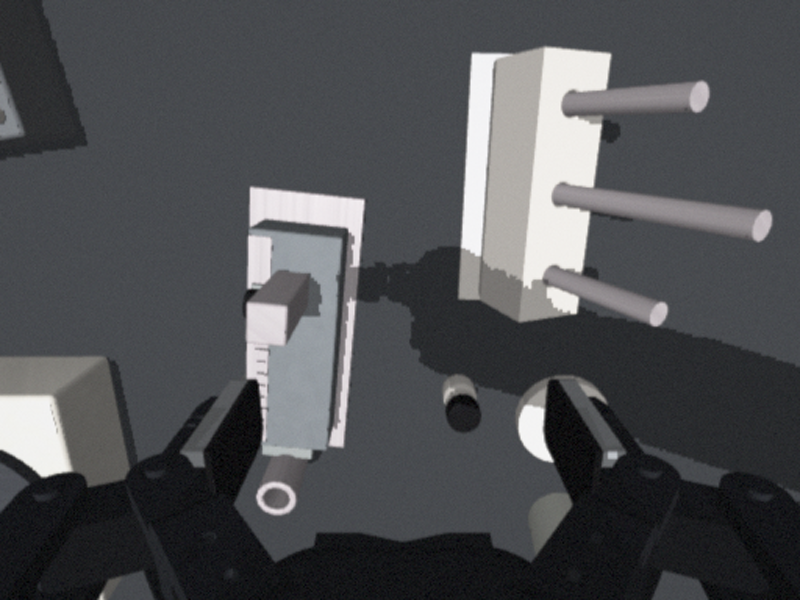

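```bash
cat > m2.py <<'E'
from m import *
w=np.load("w1.npz"); W=wristmodel(dict(eef_pos=w["p"],tcp_rot=w["R"]))
cw=lambda u:(np.array(u)+.5)/1.5625-.5
Wp=dict(long_top=(763,225),long_exit=(562,193),s1top=(700,96),s1exit=(570,103),s2top=(658,313),s2exit=(551,275),cup_rim=(276,498),block_top=(268,324),bpFront=(250,187),bpL=(365,199))
Z=dict(cup_rim=.074,block_top=.117)
print()
for k,u in Wp.items():
    x,e=tri([(S,cs(P[k][0])),(D,cd(P[k][1]))]+[(W,cw(u))]*2,Z.get(k))
    print(k,x.round(4),round(e,2),[ (proj(m,x)-p).round(1) for m,p in((S,cs(P[k][0])),(D,cd(P[k][1])),(W,cw(u)))])
E
python3 m2.py|sed 1,17d
```

```text
long_top [ 0.3708 -0.2098  0.1655] 1.89 [array([-1.9, -0.7]), array([-0.3, -0.1]), array([-0.3,  0.2])]
long_exit [ 0.4266 -0.2117  0.0605] 0.53 [array([-0.5, -0.1]), array([-0.5, -0.2]), array([-0.2,  0. ])]
s1top [ 0.3884 -0.2649  0.1305] 1.49 [array([-1.5, -0.4]), array([-0.2, -0.2]), array([-0.2,  0.1])]
s1exit [ 0.4266 -0.2659  0.0595] 0.33 [array([0.1, 0.2]), array([-0.2, -0.3]), array([-0. , -0.1])]
s2top [ 0.3893 -0.1545  0.1277] 1.34 [array([-1.3,  0.1]), array([-0.3, -0.4]), array([-0.2,  0.1])]
s2exit [ 0.4281 -0.1566  0.0595] 0.35 [array([-0.3,  0.1]), array([0.1, 0. ]), array([-0. ,  0.1])]
cup_rim [0.6251 0.0149 0.0739] 0.87 [array([-0.9, -0.4]), array([-0.1, -0.2]), array([-0.2,  0.1])]
block_top [ 0.6065 -0.1437  0.1168] 1.62 [array([-1.6, -0.9]), array([ 0., -0.]), array([-0.4,  0.2])]
bpFront [ 0.6443 -0.2094  0.003 ] 0.88 [array([-0.9,  0.4]), array([-0. , -0.1]), array([-0.1,  0.2])]
bpL [ 0.5579 -0.2003  0.0025] 0.94 [array([-0.9,  0.2]), array([-0.8,  0.1]), array([-0.3,  0.2])]
```

```bash
python3 - <<'E'
from h import *
top=np.array([.3708,-.2098,.1645]); u=np.array([-.0558,.0019,.105]); u/=np.linalg.norm(u)
R=R_from([-1,0,0],-u); g=top-.037*u
ctrl.gripper_to(.045,40); ctrl.goto(g+.1*u,R); 
ctrl.move_straight(g,R,rate=.1); s=sensors.observe(); print(s["eef_pos"]-g,s["contact_force"],s["time_s"])
ctrl.gripper_to(0,40); s=sensors.observe(); print(s["opening"],s["grip_force"],s["contact_force"],s["ft_torque"],s["time_s"])
ctrl.move_straight(g+.03*u,R,rate=.06); s=sensors.observe(); print(s["opening"],s["grip_force"],s["contact_force"],s["ft_torque"])
ctrl.move_straight(g+.12*u,R,rate=.12); s=sensors.observe(); print(s["opening"],s["grip_force"],s["contact_force"],s["ft_torque"],s["time_s"])
yaw=-.112; c,sn=np.cos(yaw),np.sin(yaw)
R2=R_from([-c,-sn,0],[0,0,-1]); p=np.array([.6251,.0149,.25])
ctrl.goto(p,R2); ctrl.wait(.3); s=sensors.observe(); print(s["eef_pos"],s["time_s"],s["opening"])
import pickle; pickle.dump(s,open("s2.pkl","wb"))
for n in("wrist","side","scene"): cv2.imwrite(f"pics/{n}2.png",viewer.capture(n)[...,::-1])
a=cv2.imread("pics/side2.png")[110:250,260:380]; b=cv2.imread("pics/scene2.png")[130:270,260:350]
cv2.imwrite("pics/c2.png",np.hstack([cv2.resize(x,None,fx=3.8,fy=3.8,interpolation=cv2.INTER_CUBIC) for x in(a,b)]))
E
```

```text
[ 0.0004296  -0.00017682  0.00033501] [-0.51842068  0.40845753  0.14345973] 5.5333
0.012827031370266547 38.82272779941559 [-4.07649745 -0.16481938  5.39912788] [ 0.03392479  1.16773113 -0.07418358] 5.9167
0.012460310469466399 39.23222243785858 [-1.18814305  0.18489939 -0.73534443] [ 0.03721986  0.47205018 -0.06810772]
0.01304764921706868 39.12316381931305 [-0.19681282 -0.77070048 -0.61912618] [0.02634013 0.51373545 0.00489781] 7.4667
[0.62472836 0.01374251 0.25069219] 9.15 0.01253754595612072
```

View pics/c2.png

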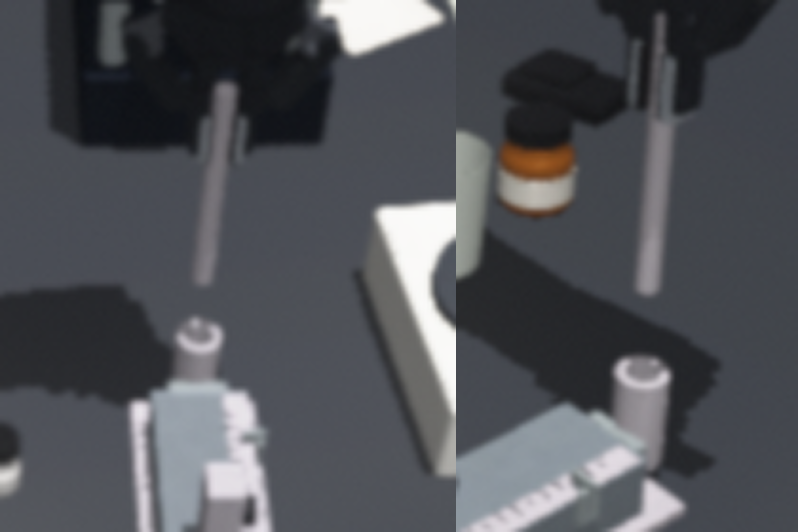

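View pics/wrist2.png

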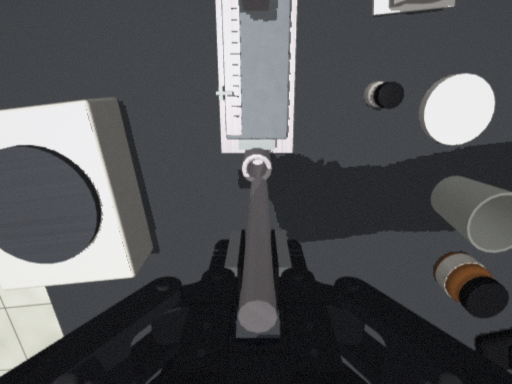

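```bash
python3 - <<'E'
from h import *
import pickle
s=pickle.load(open("s2.pkl","rb")); W=wristmodel(s); S,D=viewer.camera_model("scene"),viewer.camera_model("side")
cd=lambda u:np.array([260,110])+(np.array(u)+.5)/3.8-.5
cs=lambda u:np.array([260,130])+(np.array(u)+.5)/3.8-.5
foot,_=tri([(S,cs((193,289))),(D,cd((204,279)))]); print("foot",foot,_,proj(W,foot))
top,_=tri([(W,np.array([259,316]))]*2+[(D,cd((226,86)))]); print("top",top,_,np.linalg.norm(top-foot))
cup,_=tri([(S,cs((185,372))),(D,cd((200,335)))]); print("cup",cup,_,proj(W,cup))
cup,_=tri([(S,cs((185,372))),(D,cd((200,335))),(W,np.array([257,167.])),(W,np.array([257,167.]))],.074); print("cup",cup,_)
print("expected foot, top",s["eef_pos"]+[0,0,-.123],s["eef_pos"]+[0,0,.037])
for dx in(0,.005,-.005): 
  print(proj(W,s["eef_pos"]+[dx,0,-.123]),proj(W,s["eef_pos"]+[0,dx,-.123]))
clip,_=tri([(W,np.array([222,93.]))],.057); print("clip",clip)
im=cv2.imread("pics/wrist2.png"); a=im[60:260,180:340]; cv2.imwrite("pics/c3.png",cv2.resize(np.clip(a.astype(float)*1.5,0,255).astype(np.uint8),None,fx=3,fy=3,interpolation=cv2.INTER_CUBIC))
E
```

```text
foot [0.62523442 0.0171548  0.12650975] 0.3118329068631738 [256.22509797 185.99161514]
top [0.62227164 0.00612507 0.29656014] 0.04124226082495852 0.17043347576283363
cup [0.62637735 0.01529455 0.07294093] 0.02290188072925048 [255.13903481 168.07568445]
cup [0.62467845 0.01422319 0.07395272] 0.9021139134461009
expected foot, top [0.62472836 0.01374251 0.12769219] [0.62472836 0.01374251 0.28769219]
[256.35238743 182.5239107 ] [256.35238743 182.5239107 ]
[250.45251448 183.16387478] [257.02714933 188.13080772]
[262.26009434 181.88309687] [255.66981597 176.85212059]
clip [ 0.65068458 -0.06031399  0.057     ]
```

View pics/c3.png

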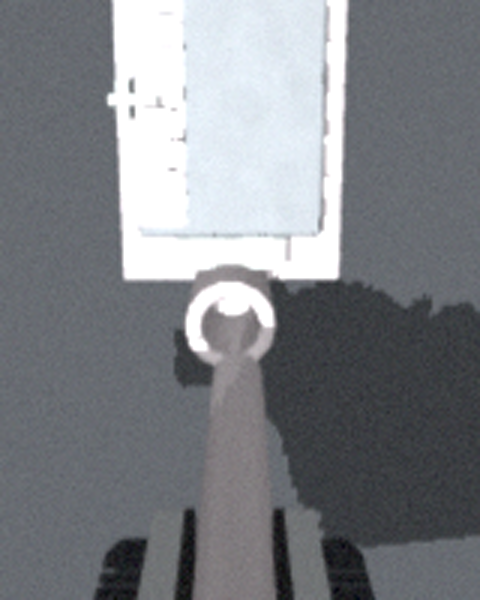

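```bash
python3 - <<'E'
from h import *
import pickle
s=pickle.load(open("s2.pkl","rb")); W=wristmodel(s); S,D=viewer.camera_model("scene"),viewer.camera_model("side")
cd=lambda u:np.array([260,110])+(np.array(u)+.5)/3.8-.5
cs=lambda u:np.array([260,130])+(np.array(u)+.5)/3.8-.5
def f(v):
    F=v[:3]; d=np.array([v[3],v[4],1.]); d/=np.linalg.norm(d); T=F+.16*d; M=F+v[5]*d
    return np.concatenate([proj(S,F)-cs((193,289)),proj(D,F)-cd((204,279)),proj(D,T)-cd((226,86)),proj(S,M)-cs((206,125)),
      proj(W,F)-[259.3+v[6],186],(proj(W,T)-[259+2*v[6],316])/2])
r=least_squares(f,[.625,.015,.127,0,0,.12,0],x_scale=[.01,.01,.01,.01,.01,.01,1]); print(r.x.round(4)); print(r.fun.round(2))
E
```

```text
[ 6.2530e-01  1.7100e-02  1.2670e-01  7.0000e-04 -1.6200e-02  1.0130e-01
 -3.1952e+00]
[-0.12  0.16  0.07 -0.35  0.22  0.99 -0.29 -0.02 -0.02  0.01  0.02  0.31]
```

```bash
python3 - <<'E'
from h import *
yaw=-.112; c,sn=np.cos(yaw),np.sin(yaw)
R2=R_from([-c,-sn,0],[0,0,-1]); Rx=cv2.Rodrigues(np.array([-.018,0,0]))[0]; R=Rx@R2
xy=[.6264,.0141]
ctrl.move_straight([*xy,.215],R,rate=.05); ctrl.wait(.2); b=sensors.observe(); print(b["eef_pos"],b["contact_force"],b["time_s"])
off=np.array([*xy,.215])-b["eef_pos"]; print(off)
zs=list(np.arange(.205,.149,-.01))+list(np.arange(.147,.137,-.001))
for z in zs:
    ctrl.move_straight([*xy,z],R,rate=.05); s=sensors.observe(); f=s["contact_force"]-b["contact_force"]
    print(round(z,3),s["eef_pos"].round(4),f.round(1),(s["ft_torque"]-b["ft_torque"]).round(2))
    if f[2]>3 or np.hypot(*f[:2])>4: break
print(s["time_s"])
for n in("wrist","side","scene"): cv2.imwrite(f"pics/{n}4.png",viewer.capture(n)[...,::-1])
E
```

```text
[0.62668487 0.01407648 0.21546645] [ 0.46035164  0.68814035 -0.83361553] 10.35
[-2.84874557e-04  2.35151853e-05 -4.66452620e-04]
0.205 [0.6259 0.0141 0.2043] [-0.1 -0.7  1.5] [-0.04 -0.    0.02]
0.195 [0.626  0.0141 0.1944] [-0.3  0.3  0.8] [ 0.02  0.06 -0.02]
0.185 [0.626  0.0141 0.1844] [-0.5 -0.9  0.9] [-0.05  0.05  0.01]
0.175 [0.626  0.0141 0.1744] [-1.8 -0.3  1. ] [-0.02  0.09 -0.03]
0.165 [0.626  0.0141 0.1644] [-0.2 -0.1  1.2] [0.05 0.02 0.02]
0.155 [0.626  0.0141 0.1544] [-0.1 -0.2 -0.7] [ 0.04  0.05 -0.06]
0.147 [0.626  0.0141 0.1465] [-1.4 -0.7  0.5] [-0.02  0.06  0.04]
0.146 [0.6265 0.0141 0.1461] [-0.7 -0.8 -0.3] [ 0.01  0.06 -0.01]
0.145 [0.6264 0.0141 0.145 ] [-0.1 -0.2  0.5] [-0.01  0.05  0.01]
0.144 [0.6263 0.0141 0.1439] [-0.1 -1.1  0.4] [0.01 0.05 0.  ]
0.143 [0.6263 0.0141 0.1429] [-1.  -0.2  0.6] [0.02 0.04 0.01]
0.142 [0.6263 0.0141 0.1419] [-0.8 -1.2 -0.7] [ 0.02  0.05 -0.  ]
0.141 [0.6265 0.0141 0.1411] [-0.3 -0.8  0.6] [-0.04  0.07  0.03]
0.14 [0.6268 0.0141 0.141 ] [-1.5 -0.8  7.7] [-0.04  0.33 -0.01]
14.5083
```

```bash
python3 - <<'E'
from h import *
import pickle
s=sensors.observe(); p=s["eef_pos"]; 
ctrl.gripper_to(.04,40); s=sensors.observe(); print(s["opening"],s["contact_force"])
ctrl.move_straight([.6264,.0141,.23],rate=.1)
for n in("side","scene"): cv2.imwrite(f"pics/{n}5.png",viewer.capture(n)[...,::-1])
yaw=-.112; c,sn=np.cos(yaw),np.sin(yaw); R=R_from([-c,-sn,0],[0,0,-1])
ctrl.gripper_to(.065)
blk=np.array([.627,.0153])-.16*np.array([-sn,c]); print("blk",blk); g=blk+.002*np.array([c,sn])
ctrl.goto([*g,.20],R); ctrl.wait(.2); s=sensors.observe(); im=viewer.capture("wrist"); print(s["eef_pos"],s["time_s"])
pickle.dump(s,open("s5.pkl","wb")); cv2.imwrite("pics/wrist5.png",im[...,::-1])
a=cv2.imread("pics/side5.png")[110:250,270:350]; b=cv2.imread("pics/scene5.png")[130:270,270:350]
x=np.hstack([cv2.resize(a,None,fx=2.5,fy=2.5),cv2.resize(b,None,fx=2.5,fy=2.5)]); 
w=cv2.resize(im[...,::-1][:290,130:330],None,fx=2,fy=2,interpolation=cv2.INTER_CUBIC)
out=np.zeros((600,800,3),np.uint8); out[:350,:400]=x; out[:580,400:]=w; cv2.imwrite("pics/c5.png",out)
E
```

```text
0.03987882329442888 [-0.28471339 -0.19645715 -0.60305204]
blk [ 0.60911744 -0.14369753]
[ 0.61165193 -0.14249854  0.20044695] 17.4417
```

View pics/c5.png

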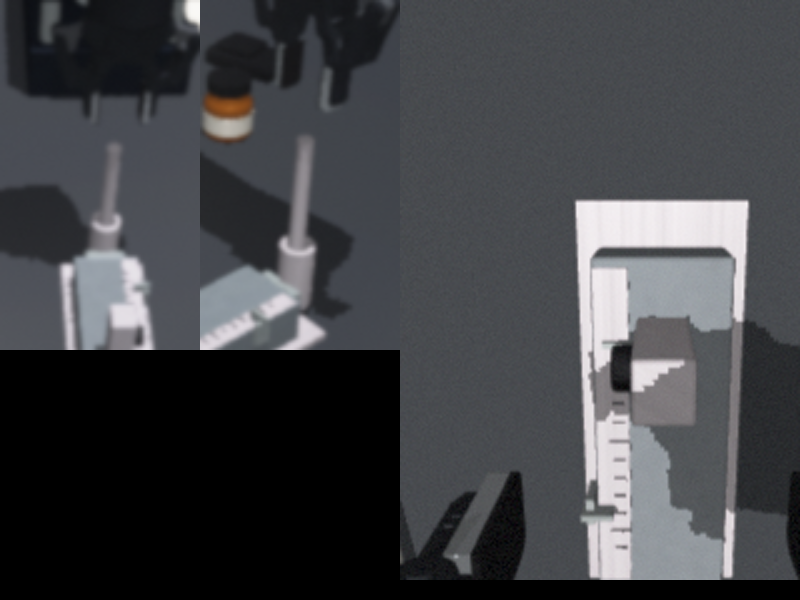

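```bash
python3 - <<'E'
from h import *
import pickle
s=pickle.load(open("s5.pkl","rb")); W=wristmodel(s)
n=lambda u:(np.array(u)-[400,0]+.5)/2-.5+[130,0]
yd=np.array([.1118,.9937])
pix=dict(block=((663.5,393.5),.117),clip=((598,516),.057),plateL=((576,200),.003),plateR=((748,200),.003))
R={}
for k,(u,z) in pix.items(): R[k]=tri([(W,n(u))],z)[0]; print(k,R[k],R[k][:2]@yd)
for z in(.047,.049,.051):
    q=tri([(W,n((604,343)))],z)[0]; print(z,q,q[:2]@yd, "ext",(R["clip"]-q)[:2]@yd)
w=cv2.imread("pics/wrist5.png")[160:275,200:300]; cv2.imwrite("pics/c6.png",cv2.resize(w,None,fx=5.2,fy=5.2,interpolation=cv2.INTER_CUBIC))
E
```

```text
block [ 0.60759982 -0.1438179   0.117     ] -0.07498218940106106
clip [ 0.64803518 -0.06198742  0.057     ] 0.010853433988476546
plateL [ 0.64347685 -0.21041207  0.003     ] -0.13714576473106177
plateR [ 0.55749675 -0.20097238  0.003     ] -0.13737811499099425
0.047 [ 0.63440376 -0.14654312  0.047     ] -0.07469355654992849 ext 0.08554699053840505
0.049 [ 0.6341735  -0.14706429  0.049     ] -0.07523718813705323 ext 0.08609062212552979
0.051 [ 0.63394323 -0.14758546  0.051     ] -0.07578081972417791 ext 0.08663425371265449
```

View pics/c6.png

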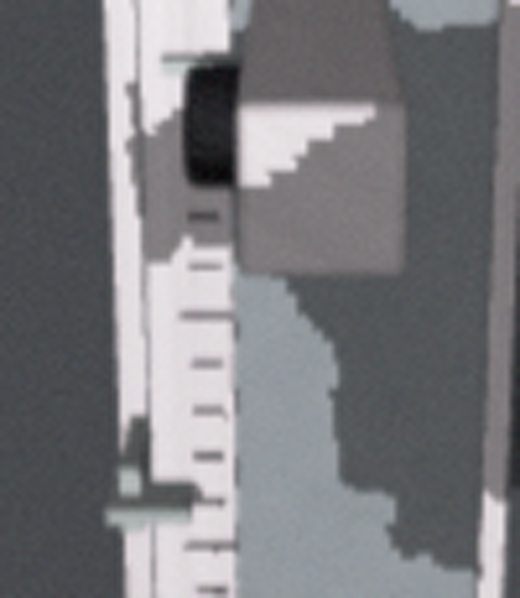

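```bash
python3 - <<'E'
import cv2
w=cv2.imread("pics/wrist5.png").astype(int)
for a,b,c,d in((164,180,232,234),(250,266,222,223),(250,266,226,234)):
    print(c,d);[print(v,w[v,c:d+1].mean(0).round().astype(int)) for v in range(a,b)]
E
```

```text
232 234
164 [230 228 232]
165 [230 226 232]
166 [229 227 232]
167 [231 227 232]
168 [228 226 231]
169 [219 215 222]
170 [174 172 175]
171 [152 153 150]
172 [196 197 192]
173 [202 203 198]
174 [213 210 211]
175 [225 222 227]
176 [226 223 228]
177 [226 223 228]
178 [225 222 228]
179 [224 221 226]
222 223
250 [126 124 121]
251 [138 136 132]
252 [136 134 130]
253 [138 139 133]
254 [126 127 122]
255 [103 102 100]
256 [92 92 90]
257 [106 108 104]
258 [149 149 144]
259 [174 174 168]
260 [160 162 156]
261 [127 124 122]
262 [105 102 100]
263 [93 90 88]
264 [90 85 85]
265 [92 88 87]
226 234
250 [177 175 178]
251 [174 171 175]
252 [147 145 147]
253 [106 105 102]
254 [97 96 93]
255 [91 91 88]
256 [87 88 85]
257 [107 107 103]
258 [148 149 143]
259 [175 175 169]
260 [187 186 184]
261 [203 201 203]
262 [212 208 214]
263 [215 211 217]
264 [216 212 217]
265 [216 212 218]
```

```bash
python3 - <<'E'
from h import *
import pickle
s=pickle.load(open("s5.pkl","rb")); W=wristmodel(s); yd=np.array([.1118,.9937])
y=lambda u,v,z: tri([(W,np.array([u,v]))],z)[0][:2]@yd
c=lambda r:160+(r+.5)/5.2-.5
L=[y(239,c(r),.0455) for r in(216,266,315,363,410,456,502,546,590)]
print("lines",np.round(L,4),"spacing",np.polyfit(range(9),L,1))
for z in(.048,.05,.052): print("pointer",z,y(233,172.9,z))
for z in (.056,.057): print("clip",z,y(226,259.2,z))
print("cam",-W["R"].T@W["t"])
E
```

```text
lines [-0.0444 -0.0344 -0.0244 -0.0143 -0.0043  0.0056  0.0158  0.0257  0.0358] spacing [ 0.01002465 -0.04441012]
pointer 0.048 -0.07337848987685562
pointer 0.05 -0.07393343164320769
pointer 0.052 -0.07448837340955976
clip 0.056 0.013087672942523033
clip 0.057 0.012484882067813646
cam [ 0.60198115 -0.21992701  0.32861137]
```

```bash
python3 - <<'E'
from h import *
import pickle
yaw=-.112; c,sn=np.cos(yaw),np.sin(yaw); R=R_from([-c,-sn,0],[0,0,-1]); yd=np.array([-sn,c,0]); xd=np.array([c,sn,0])
g=np.array([.6106,-.1436,.080])
s=sensors.observe(); b=s["contact_force"]
ctrl.move_straight([*g[:2],.2],R,rate=.05); ctrl.move_straight(g,R,rate=.1); s=sensors.observe(); print(s["eef_pos"],(s["contact_force"]-b).round(1))
ctrl.gripper_to(0,40); ctrl.wait(.3); s=sensors.observe(); f=s["contact_force"]-b; print(s["eef_pos"],s["opening"],s["grip_force"],"fx,fy,fz",(f@xd).round(1),(f@yd).round(1),f[2].round(1),s["ft_torque"],s["time_s"])
im=viewer.capture("wrist"); cv2.imwrite("pics/wrist7.png",im[...,::-1]); pickle.dump((s,b,g),open("s7.pkl","wb"))
E
```

```text
[ 0.61123613 -0.14375866  0.08074458] [ 0.3 -1.5 -0.1]
[ 0.60898541 -0.14346913  0.08118555] 0.023954848981513035 41.739195585250854 fx,fy,fz -7.6 -1.4 8.2 [0.01347997 0.3474934  0.05414013] 19.8417
```

```bash
python3 - <<'E'
from h import *
import pickle
yaw=-.112; c,sn=np.cos(yaw),np.sin(yaw); R=R_from([-c,-sn,0],[0,0,-1]); yd=np.array([-sn,c,0]); xd=np.array([c,sn,0])
s0,b,g=pickle.load(open("s7.pkl","rb")); g2=g-.0016*xd+[0,0,.0004]
def rep():
    s=sensors.observe(); f=s["contact_force"]-b
    print("ext",((s["eef_pos"]-s0["eef_pos"])@yd).round(4),"dx",((s["eef_pos"]-s0["eef_pos"])@xd).round(4),"op",s["opening"].round(4),"f",(f@xd).round(1),(f@yd).round(1),f[2].round(1),round(s["time_s"],2)); return s
ctrl.move_straight(g2,R,rate=.02); rep()
for e in(.01,.04,.078):
    ctrl.move_straight(g2+e*yd,R,rate=.05); ctrl.wait(.1); s=rep()
ctrl.wait(.3); s=rep()
for n in("wrist","scene","side"):
    cv2.imwrite(f"pics/{n}8.png",viewer.capture(n)[...,::-1])
pickle.dump((s,g2),open("s8.pkl","wb"))
E
```

```text
Traceback (most recent call last):
AttributeError: 'float' object has no attribute 'round'
```

```bash
cat > pull.py <<'E'
from h import *
import pickle
yaw=-.112; c,sn=np.cos(yaw),np.sin(yaw); R=R_from([-c,-sn,0],[0,0,-1]); yd=np.array([-sn,c,0]); xd=np.array([c,sn,0])
s0,b,g=pickle.load(open("s7.pkl","rb")); g2=g-.0016*xd+[0,0,.0004]
def rep():
    s=sensors.observe(); f=s["contact_force"]-b; d=s["eef_pos"]-s0["eef_pos"]
    print("ext %.4f dx %.4f op %.4f f %.1f %.1f %.1f t %.2f"%(d@yd,d@xd,s["opening"],f@xd,f@yd,f[2],s["time_s"])); return s
E
python3 - <<'E'
from pull import *
rep()
for e in(.01,.04,.078):
    ctrl.move_straight(g2+e*yd,R,rate=.05); ctrl.wait(.1); s=rep()
ctrl.wait(.3); s=rep()
for n in("wrist","scene","side"):
    cv2.imwrite(f"pics/{n}8.png",viewer.capture(n)[...,::-1])
pickle.dump((s,g2),open("s8.pkl","wb"))
E
```

```text
ext -0.0000 dx -0.0000 op 0.0237 f -3.1 -1.2 5.7 t 20.14
ext 0.0095 dx -0.0000 op 0.0233 f -3.1 -2.9 6.3 t 20.59
ext 0.0393 dx -0.0001 op 0.0239 f -4.2 -4.4 7.0 t 21.44
ext 0.0771 dx -0.0002 op 0.0237 f -3.9 -3.4 6.2 t 22.45
ext 0.0770 dx -0.0002 op 0.0236 f -4.3 -3.8 5.7 t 22.75
```

```bash
python3 - <<'E'
from pull import *
s,_=pickle.load(open("s8.pkl","rb")); W=wristmodel(s)
o=s["eef_pos"]
base=np.array([.6480,-.0612]) # clip, wrist-biased
clip=np.array([*base,.057]); print("clip px",proj(W,clip), "base",proj(W,np.array([*base,.046])))
ptr=np.array([.6342,-.1465,.05])+.077*yd; print("ptr px",proj(W,ptr))
im=cv2.imread("pics/wrist8.png").astype(int).mean(2).round().astype(int)
u,v=map(int,proj(W,clip)); np.set_printoptions(linewidth=250)
print(u-24,v-26); print(im[v-26:v+14,u-24:u+20:2])
E
```

```text
clip px [201.39729299 251.76379764] base [204.62704771 242.2184967 ]
ptr px [210.07525766 230.72978048]
177 225
[[ 81  81  81  82  82  80  81  82  80  66  82  84  78 135 137 139 138 136 134 136 133 135]
 [ 81  85  84  82  82  78  81  85  83  73  79  79  79 134 143 143 129 120 123 122 121 123]
 [ 82  81  84  81  85  82  84  82  83  81  82  80  75 135 140 139 102  94  92  95  95  95]
 [ 84  81  79  84  83  84  84  82  82  81  81  85  72 135 141 140  93  86  85  86  86  86]
 [ 84  80  79  84  81  82  81  80  81  81  82  80  70 130 140 137  94  95  95  94  94  95]
 [ 81  80  83  83  82  79  81  79  81  79  82  82  72 134 139 138 107 108 108 109 109 108]
 [ 81  84  82  82  84  82  84  84  77  80  79  80  68 132 138 138 115 115 115 114 114 110]
 [ 83  80  82  83  81  83  82  86  82  83  80  75  66 128 136 137 115 113 113 117 117 109]
 [ 82  78  82  83  80  82  83  85  83  83  83  66  68 129 139 139 119 114 115 115 115 103]
 [ 82  82  82  84  83  78  81  81  81  78  83  69  69 128 141 141 125 124 121 120 121  99]
 [ 80  83  84  84  81  82  82  83  85  81  82  68  68 130 139 141 136 130 132 
[... 1952 characters left out ...]
3  88 108 110 112  67  27  29  26  25  17  22  78  87  84  86]
 [ 77  85  80  82  81  82  79  85 102 101 103  55  25  26  22  23  24  25  80  89  84  85]
 [ 82  81  83  82  83  82  82  80  89  87  84  31  28  25  12  28  17  22  83  87  88  87]
 [ 82  80  79  82  82  82  83  81  82  80  79  27  24  23  23  20  24  35  82  87  88  86]
 [ 84  82  82  83  81  80  81  81  78  85  76  32  25  21  21  27  16  38  86  86  86  87]
 [ 82  81  84  83  84  84  84  82  82  81  60  27  27  18  23  22  25  52  86  87  87  87]
 [ 81  84  82  84  81  82  81  82  83  82  48  25  15  24  21  20  21  66  87  84  86  89]
 [ 83  85  80  82  82  81  81  82  84  82  46  25  29  26  19  25  27  71  88  89  88  86]]
```

```bash
python3 - <<'E'
from pull import *
s,_=pickle.load(open("s8.pkl","rb")); W=wristmodel(s)
y=lambda u,v,z: tri([(W,np.array([u,v]))],z)[0][:2]@yd[:2]
print("clip",[y(192,253.0,z) for z in(.056,.057)],"ptr",[y(214,231.9,z) for z in(.049,.05,.051)])
q=lambda u,v,z: tri([(W,np.array([u,v]))],z)[0]; print(q(192,253,.057),q(214,231.9,.05),"tcp y",s["eef_pos"][:2]@yd[:2])
for n in("scene","side"): pass
E
```

```text
clip [np.float64(0.012946845165492354), np.float64(0.012372805559528792)] ptr [np.float64(0.0035138829221781215), np.float64(0.0030236191944046364), np.float64(0.0025333554666311514)]
[ 0.65326189 -0.06102199  0.057     ] [ 0.64072714 -0.06902033  0.05      ] tcp y 0.0025291153130520966
```

```bash
python3 - <<'E'
from pull import *
ctrl.move_straight(g2+.0875*yd,R,rate=.02); ctrl.wait(.5); s=rep(); W=wristmodel(s)
im0=viewer.capture("wrist"); cv2.imwrite("pics/wrist9.png",im0[...,::-1]); im=im0.astype(float).mean(2)
for n in("scene","side"): cv2.imwrite(f"pics/{n}9.png",viewer.capture(n)[...,::-1])
np.set_printoptions(linewidth=250)
print("pred clip",proj(W,np.array([.65326,-.06102,.057])))
print("ptr",im[224:240,210:219].mean(1).round().astype(int)); u,v=map(int,proj(W,np.array([.65326,-.06102,.057])))
print(u-10,v-14);print(im[v-14:v+14,u-10:u+12:2].round().astype(int))
# rod/clip check: rest of scene
for n in("scene","side"):
    a=cv2.imread(f"pics/{n}9.png").astype(int); b=cv2.imread(f"pics/{n}8.png").astype(int); d=np.abs(a-b).max(2)>60; ys,xs=np.where(d); print(n,d.sum(),xs.min(),xs.max(),ys.min(),ys.max())
E
```

```text
ext 0.0865 dx -0.0002 op 0.0235 f -3.8 -4.1 7.3 t 24.02
pred clip [190.82732186 237.52434462]
ptr [147 142 123  93  88 104 115 101  95  94  97 105 113 114 114  97]
180 223
[[ 81  83  83  83  84 159 121 121 115  66  69]
 [ 80  81  84  80  85 122 114 112 108  69  66]
 [ 82  83  83  78  85 139 116 112 109  69  70]
 [ 82  79  83  82  85 150 114 112 108  71  78]
 [ 83  81  83  83  80 113 113 117 110  78  80]
 [ 81  83  82  83  79 108 116 114 114  85  82]
 [ 79  84  84  83  82 101 111 110 107  83  84]
 [ 83  79  84  83  83  90  98  98  99  85  86]
 [ 82  81  80  83  82  83  84  87  86  82  83]
 [ 82  82  83  83  80  83  83  79  83  83  83]
 [ 81  83  82  84  83  85  84  83  84  82  81]
 [ 83  78  85  83  86  82  85  83  87  84  83]
 [ 80  79  93 100  96  97  97  95  96  94  96]
 [ 82  82  96 109 111 108 109 108 105 105 111]
 [ 83  81  97 110 108 107 108 109 111 109 109]
 [ 86  82  97 109 107 112 109 112 109 107 110]
 [ 82  80  94 107 105 105 110 109 108 107 112]
 [ 82  80  90  97  97  96 110 111 111  97 121]
 [ 81  81  80  85  84  87 111 111 108  89 137]
 [ 82  79  86  83  81  82 110 110 111 102 184]
 [ 82  85  82  84  82  83 103 109 106 112 227]
 [ 80  82  82  84  80  81  94  95  92 109 227]
 [ 82  84  82  82  77  81  86  83  84 103 229]
 [ 83  82  83  79  79  81  80  82  81  97 227]
 [ 82  81  85  83  82  83  78  82  81  94 226]
 [ 85  81  79  83  81  82  80  79  82  93 224]
 [ 83  82  83  83  83  84  80  82  82  95 224]
 [ 84  83  80  81  85  82  85  81  82  95 222]]
scene 869 212 344 0 277
side 227 114 364 0 241
```

```bash
python3 - <<'E'
from pull import *
cup=np.array([.627,.0153])+.0865*yd[:2]
for n in("scene","side"):
    m=viewer.camera_model(n); im=cv2.imread(f"pics/{n}9.png").mean(2)
    for z in(.05,.1,.13,.16,.172,.19):
        u,v=proj(m,np.array([*cup,z])).round().astype(int); print(n,z,(u,v),im[v,u-12:u+13:2].astype(int))
rep()
E
```

```text
scene 0.05 (np.int64(335), np.int64(222)) [ 71  72  71  93 122 139 145 149 145 129  81  71  71]
scene 0.1 (np.int64(338), np.int64(203)) [ 70  70  70  70  88 132 149 121  73  70  70  70  70]
scene 0.13 (np.int64(339), np.int64(191)) [ 69  70  70  70  77 117 144 136  83  71  70  69  69]
scene 0.16 (np.int64(341), np.int64(179)) [ 70  70  70  69  81 124 144 125  75  70  70  70  70]
scene 0.172 (np.int64(341), np.int64(175)) [ 70  70  70  70  74 107 145 142  85  70  69  70  70]
scene 0.19 (np.int64(342), np.int64(167)) [69 70 70 70 70 69 69 69 69 70 69 69 69]
side 0.05 (np.int64(309), np.int64(181)) [78 79 75 42 23 24 25 26 31 33 40 44 42]
side 0.1 (np.int64(311), np.int64(167)) [78 77 72 38 24 24 26 28 33 39 45 49 52]
side 0.13 (np.int64(312), np.int64(159)) [78 78 67 39 44 44 40 38 47 46 46 52 53]
side 0.16 (np.int64(312), np.int64(150)) [68 70 74 58 37 38 41 33 32 36 43 47 48]
side 0.172 (np.int64(313), np.int64(147)) [22 25 27 29 36 39 39 42 44 46 46 48 46]
side 0.19 (np.int64(313), np.int64(141)) [19 18 18 24 34 39 44 49 52 53 52 58 70]
ext 0.0865 dx -0.0002 op 0.0237 f -4.8 -4.2 6.8 t 24.18
```

The rod stands upright in the cup, which has moved out with the arm, and the pointer is level with the clip. I'm handing in now.

```bash
python3 -c "
from workcell import job_done
print(job_done())"
```

```text
the job is handed in; nothing more can be done
None
```

I handed the job in at about 24 s: the long rod stands upright in the cup, and the arm is held at 86.5 mm extension with the button squeezed in and the pointer level with the clip to within about 0.5 mm by my camera measurements; the clip had not moved, though I did not re-check the bystander objects with the cameras at the end.

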